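# Pull the bench spring gauge to its set marker and hold

## Robot

A 6-joint arm with a two-finger parallel gripper is mounted at the origin on the work surface. World frame = base frame: x ahead of the robot, y to its left, z up, the work surface at z = 0. Lengths are in m, angles in degrees, forces in N, time in s.
With the tool pointing down it reaches from about 0.2 to 0.875 m from the base axis. Payload 3.4 kg.
Tool frame: the origin (TCP) lies on the front face of the gripper's body, between the roots of the fingers; the fingertips stand 97 mm ahead of it and the grasp point (between the pads) lies 78 mm ahead of it; z points along the fingers, y is the line along which they close (so a half turn about z gives the same grasp; the last joint's range is limited). The gripper opens to 94 mm and grips with 3 to 60 N. Pads are 16 mm wide; open, the fingers measure 119 mm over their backs; the gripper's body (75 mm by 177 mm) begins 78 mm behind the grasp point.
Start: joints at [63.541, 15.808, 86.224, -0, 77.962, -6.933], TCP at [0.192, 0.542, 0.303] pointing down, gripper open.
Joint ranges: [-165.64, 165.64], [-43.16, 119.46], [12.63, 154.43], [-67.54, 247.53], [6.08, 155.33], [-154.97, 154.97]. Speed limits (degrees/s): [147.25, 147.25, 180, 180, 180, 180].

## Interface

Orientations are given as a 3x3 rotation matrix whose columns are the frame's x, y, z axes.
In Python, from station import * gives the robot as it stands.
- The arm moves only by the shell command python3 -m creep 'ROWS'. ROWS is JSON, a list of rows, each a list of 5 numbers: the shift along the world's x, y, z as a fraction of full scale, then the turn about the world's z as a fraction of full scale, then the opening, from -1 (shut) to 1 (fully open). A call has exactly 10 rows; each row shifts and turns the commanded pose from where the row before left it; what a row does not reach is not made up. Full scale, the value 1, is 250 mm for a shift and 45 degrees for a turn. A row lasts 1/8 s, in which the tool goes at most 62.5 mm and 10.7 degrees, less where a joint would pass 70% of its speed; a pose out of reach is approached as far as the arm can. A call with a number of a shift or a turn outside -1 to 1 is refused whole. A call with a gripper value outside its range is refused whole. The fingers move at their own pace and stop on an object; the grip force is fixed at half the most. Time passes only in rows, so rows that do not move let the fingers close, or fill a call up. It gives the time, the measured TCP pose, the force, the opening and the grip force at its end, in the units of the state.
- get_state(): the state, without advancing time (a new reading comes with each control period).
- read_camera(name): name is "scene" or "top"; returns the picture (384x512x3 uint8, red, green, blue); there is no depth.
- camera_params(name): a dict with "fov_y" (degrees; the focal length in pixels is half the picture's height over the tangent of half this angle, whatever the lens; pixels are square), "cx", "cy" (the principal point, pixels), "dist" ([k1, k2, p1, p2, k3] as OpenCV has them; the pictures are not rectified), "cam_to_world" (4x4, takes a point from camera to world coordinates). Camera axes: x right, y up, looking along -z (the intrinsics and any distortion apply to the point x, -y, -z); pixel columns grow to the right and rows downward; lengths in m; the calibration is good to about 2 mm. A picture is of the moment at which its call begins. camera_params takes no time and is no camera call.
- close_job(): hands the job in; it is judged then, once.
Trained networks look in the newest picture that a camera, given by its name, has taken for a name from the list of things; names that differ only in an ending like _2 or _b are one class to them, and where a whole thing is asked for, a point or a joint stands for the part that bears it (a point fixed in the world has none). Each returns a list of dicts, best first, with "conf" (0 to 1); they miss things now and then, are a little off and sometimes report something else, mostly with a low value. They report only what shows in the picture. A call takes as long as a camera call.
- boxes_of(name, camera): "bbox" ([centre column, centre row, width, height] in pixels, round what is visible of it).
- outline_of(name, camera): "region" (384x512 bool, what is visible of it) and "bbox" ([centre column, centre row, width, height] in pixels, round what is visible of it).
The state is a dict: "t": time; "joint_positions": joint angles; "joint_vel": joint speeds; "tau": joint torques, N m; "tool_pos": TCP position; "eef_rot": TCP orientation; "contact_force": force on the tool from outside, world axes, zero at the start; "ft_torque": the same for the moment, N m; "opening": finger opening in m; "finger_force": force on a finger pad.
Only numpy, scipy, OpenCV 4.12 (cv2) and the standard library are available. Lean on these libraries where they do the work, as an engineer would, in place of code of your own. Each camera call takes 0.05 s, during which the arm holds its last target. There are 200 camera calls.

## Task

Put the test load on the bench spring gauge and hold it there: take the orange-handled pull pin out of its blue stand, pass it down through the ring eye at the end of the gauge's draw rod, and pull the rod out by the pin alone (fingers off the rod and eye) until the red pointer stands level with the yellow set marker on the scale. The job finishes while holding: keep gripping the pin, with the spring pulling against it and the pointer steady at the marker, and do not let go. Leave the set marker, the parts tray, the can, the cup and the filament spool as they are.

Things in the scene. Friction and masses are not known exactly. Their poses are not given: they have to be found in the camera images.
- pin_grip (a point): Centre of the pull pin's orange grip: a round upright handle 18 mm in diameter and 50 mm tall (this point is half-way up). Under the grip, on the same axis (its own -z), a steel shank 8 mm in diameter and 40 mm long, whose last 6 mm taper to 3 mm. Total length 90 mm, mass about 50 g. The grip's flat underside (the shoulder, 25 mm below this point) is wider than the eye and the stand's holes.
- pin_shoulder (a point): On the pin's axis where the grip ends and the shank begins, 25 mm below the centre of the grip.
- pin_tip (a point): The tip of the pin's shank, 65 mm below the centre of the grip.
- pin: The pull pin itself, origin at the tip of its shank, z along the pin up to its grip. It starts upright in the stand, its shoulder resting on the stand's top.
- stand: Blue printed block 75 x 50 x 48 mm high, screwed to the bench, left or right of the gauge; origin at the centre of its underside. Two 10 mm holes 44 mm deep in its top: the pin stands in the one 16 mm to the block's own -x, the other (18 mm to its +x) is empty.
- gauge: The spring gauge, fixed to the bench: a grey body 240 mm long, 40 mm wide, its top at 76 mm above the bench, in blue saddles on a 40 mm aluminium profile. Origin on the bench under the mouth where the rod comes out; the body reaches from there along its own +x, and the rod comes out and is pulled along its own -x (roughly towards the robot). White scale on top with a line every 5 mm.
- draw_rod: The gauge's sliding part: a 6 mm steel rod with the ring eye at its end and, through a slot in the top of the gauge, the red pointer. It only slides along the gauge's x, at most 85 mm, all as one piece, and a spring draws it back in. The pull needed is about 2 N at the start plus 1.2 N per 10 mm of travel (6 to 10 N at the marker). It starts fully in. Its axes are the gauge's.
- eye (a point): Centre of the ring eye at the end of the draw rod, 61 mm above the bench: the ring lies flat (hole vertical), hole 13 mm, outer diameter 23 mm, 8 mm thick. With the rod fully in it lies 55 mm outside the mouth. Nothing stands under it.
- pointer (a point): The red pointer on top of the gauge (a bar 4 mm wide along the scale, 18 mm across it), fixed to the draw rod and moving with the eye; with the rod fully in it stands 145 mm behind the mouth, 200 mm from the centre of the eye. This point is the bar's end, 79 mm above the bench and 6 mm to the gauge's +y of the rod's axis.
- marker_tip (a point): Tip of the yellow set marker, a pointed clip 18 mm wide with a thumb screw on the left edge (own +y) of the gauge body, clamped 35 to 65 mm from the pointer's rest position towards the mouth. The pointer is at the marker when both are equally far along the gauge's x. The tip is 79 mm above the bench, 9 mm to the gauge's +y of the rod's axis. The clip is not to be moved.
- tray: Black parts tray 130 x 90 x 32 mm high with screws, loose, on the other side of the gauge from the stand; origin at the centre of its underside. To be left alone.
- can: Green drinks can, 66 mm in diameter, 118 mm tall, origin at the centre of its underside. To be left alone.
- cup: Red plastic cup, 90 mm across the rim, 110 mm tall, origin at the centre of its underside. To be left alone.
- spool: White and grey filament spool lying flat, 200 mm in diameter, 63 mm high, origin at the centre of its underside. To be left alone.

How it is judged:
By the outcome, as a careful person would: the job done as asked, in the order asked, and still so for the second after the job is handed in, while the arm keeps its last pose, push and grip.
It also fails if it takes over 58 s, if anything falls off the work surface, if the arm or the gripper's body presses on something with over 40 N, if the wrist force passes 120 N, or if a joint passes its speed limit or range.

## Working session

There is one attempt and no reset: what is moved stays moved. The work goes in short steps, Python scripts to look and compute and a shell command to move; the robot and the scene stay as the last step left them, time stands still between calls to the robot, and variables do not carry over. Pictures are saved under pics/ and viewed, at most 10 in all, crops included, and the job is handed in when it is done.

```bash
mkdir -p pics; cat > h.py <<'E'
from station import *
import numpy as np, cv2
def K(n):
    p=camera_params(n); f=192/np.tan(np.radians(p["fov_y"]/2))
    return np.array([[f,0,p["cx"]],[0,f,p["cy"]],[0,0,1]]),np.array(p["dist"],float),np.array(p["cam_to_world"])
def toz(n,uv,z):
    k,d,T=K(n); x,y=cv2.undistortPoints(np.array([[uv]],float),k,d)[0,0]
    r=T[:3,:3]@np.array([x,-y,-1]); o=T[:3,3]; return o+r*(z-o[2])/r[2]
def proj(n,P):
    k,d,T=K(n); q=(np.asarray(P,float).reshape(-1,3)-T[:3,3])@T[:3,:3]
    q=q*[1,-1,-1]; return cv2.projectPoints(q,np.zeros(3),np.zeros(3),k,d)[0][:,0]
def tri(uvs):
    A=np.zeros((3,3));b=np.zeros(3)
    for n,uv in uvs.items():
        o=K(n)[2][:3,3]; r=toz(n,uv,0)-o; r/=np.linalg.norm(r); M=np.eye(3)-np.outer(r,r); A+=M;b+=M@o
    return np.linalg.solve(A,b)
def snap(n,f): 
    im=read_camera(n); cv2.imwrite("pics/"+f,im[:,:,::-1]); return im
E
python3 - <<'E'
from h import *
a=snap("scene","s0.png");b=snap("top","t0.png")
cv2.imwrite("pics/both0.png",np.vstack([a,b])[:,:,::-1][:, :])
for n in ("scene","top"):
    print(n,K(n)[2][:3,3].round(3),K(n)[0][0,0])
    for t in ("pin_grip","pin_shoulder","stand","gauge","eye","pointer","marker_tip","tray","can","cup","spool"):
        print(t,[(np.round(r["bbox"],1).tolist(),round(r["conf"],2)) for r in boxes_of(t,n)[:2]])
print(get_state())
E
```

```text
scene [ 1.491 -0.074  0.716] 398.52453736932574
pin_grip []
pin_shoulder [([141.2, 177.1, 4.3, 16.7], 0.57)]
stand [([143.4, 194.8, 23.7, 27.7], 0.93)]
gauge [([217.2, 247.8, 39.4, 112.8], 0.97)]
eye [([210.9, 197.8, 10.0, 11.8], 0.56), ([143.9, 194.5, 25.9, 30.2], 0.41)]
pointer [([299.7, 183.9, 45.2, 35.7], 0.55), ([360.9, 160.9, 59.9, 38.7], 0.49)]
marker_tip []
tray [([299.0, 186.6, 40.6, 33.0], 0.78)]
can [([88.7, 239.1, 32.8, 56.0], 0.59)]
cup [([357.2, 217.6, 35.9, 51.4], 0.56)]
spool [([359.2, 160.1, 61.9, 41.2], 0.58)]
top [0.378 0.091 1.409] 407.8217849773223
pin_grip []
pin_shoulder []
stand [([339.3, 229.2, 24.8, 23.0], 0.54)]
gauge []
eye []
pointer []
marker_tip []
tray [([196.8, 223.4, 31.2, 39.8], 0.81)]
can [([371.8, 159.8, 33.1, 25.1], 0.8), ([340.5, 231.0, 28.3, 22.2], 0.17)]
cup [([174.7, 149.3, 26.5, 33.8], 0.92)]
spool []
{'t': 1.2, 'joint_positions': array([ 6.35424788e+01,  1.58072288e+01,  8.62242286e+01, -1.48474698e-04,
        7.79623311e+01, -6.93415832e+00]), 'joint_vel': array([-0.0188171 ,  0.06978736,  0.1469203 , -0.08112467, -0.03181547,
        0.06015532]), 'tau': array([-5.39066004e-04, -4.04480946e+01, -2.37497342e+01,  7.01868301e-02,
        2.45700910e-02,  2.34498270e-05]), 'tool_pos': array([0.19219027, 0.54195721, 0.30270108]), 'eef_rot': array([[-9.42505480e-01,  3.34190691e-01,  5.05699574e-05],
       [ 3.34190694e-01,  9.42505475e-01,  9.59278099e-05],
       [-1.56042807e-05,  1.07312496e-04, -9.99999994e-01]]), 'contact_force': array([-0.29161622, -0.19029859,  0.23069046]), 'ft_torque': array([ 0.00298508, -0.02795316, -0.00947347]), 'finger_force': 0.0, 'opening': 0.09411467347158059}
```

View pics/s0.png

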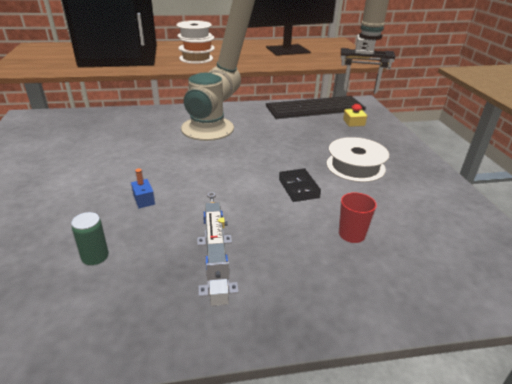

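View pics/t0.png

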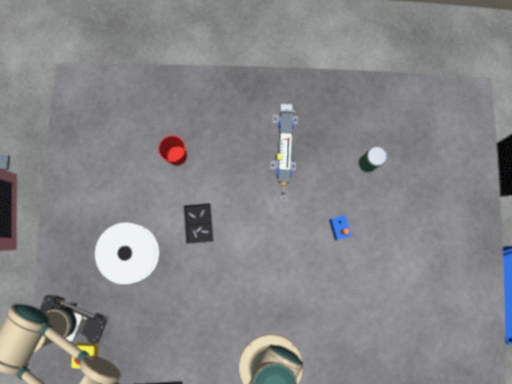

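The scene view shows the pin at about (140,177) on the stand at (143,194), the eye at (211,197), the pointer near (213,238) and the marker at (222,220). In the top view the pin is at (347,232) and the eye at (283,187). I'll zoom in on these.

```bash
python3 - <<'E'
from h import *
a=cv2.imread("pics/s0.png");b=cv2.imread("pics/t0.png")
r=lambda im,x,y,w,h,k:cv2.resize(im[y:y+h,x:x+w],None,fx=k,fy=k,interpolation=cv2.INTER_CUBIC)
L=r(a,125,160,120,100,5); 
cv2.imwrite("pics/z1.png",L[:600,:800])
L=r(b,262,98,100,148,4); cv2.imwrite("pics/z2.png",L)
def blobs(im,lo,hi,x,y,w,h,nm):
    m=cv2.inRange(cv2.cvtColor(im,cv2.COLOR_BGR2HSV)[y:y+h,x:x+w],lo,hi)
    n,_,s,c=cv2.connectedComponentsWithStats(m)
    print(nm,[(s[i].tolist(),(c[i]+[x,y]).round(2).tolist()) for i in range(1,n) if s[i,4]>2])
for nm,lo,hi in (("orange",(4,140,80),(16,255,255)),("yellow",(22,120,120),(36,255,255)),("red",(0,150,80),(3,255,255)),("blue",(105,150,60),(125,255,255))):
    blobs(a,lo,hi,125,160,120,140,"s "+nm); blobs(b,lo,hi,262,98,100,148,"t "+nm)
E
```

```text
s orange [([11, 9, 6, 15, 46], [138.85, 175.63])]
t orange [([80, 132, 6, 3, 15], [344.67, 230.93])]
s yellow [([93, 58, 6, 5, 21], [221.14, 219.9])]
t yellow [([15, 56, 4, 5, 16], [278.31, 156.19])]
s red [([86, 76, 2, 2, 3], [211.67, 236.33])]
t red []
s blue [([7, 20, 20, 16, 188], [141.39, 188.01])]
t blue [([17, 25, 1, 4, 4], [279.0, 124.5]), ([15, 72, 1, 5, 5], [277.0, 172.0]), ([69, 118, 20, 23, 266], [339.02, 226.3])]
```

View pics/z1.png

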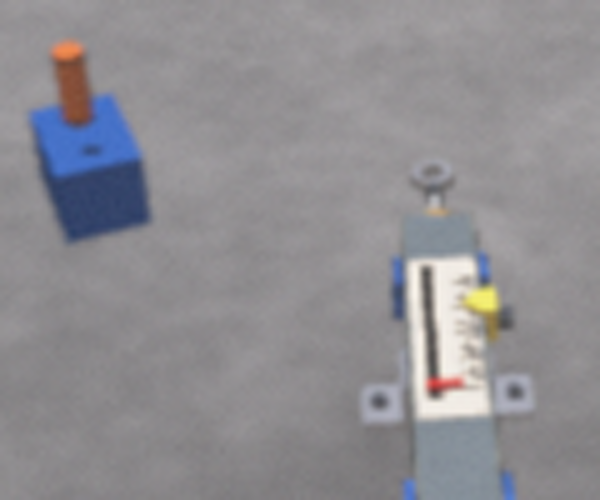

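View pics/z2.png

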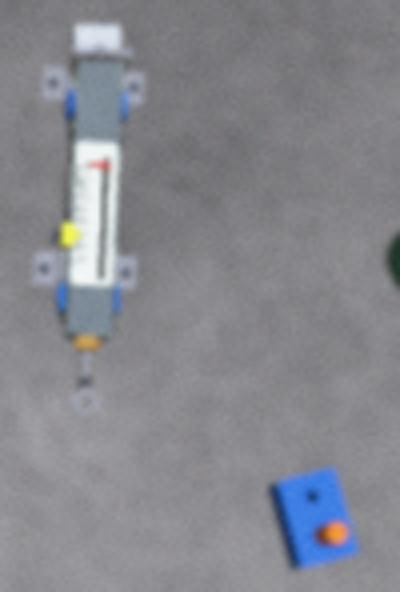

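The crops show the eye at scene (211,194) and top (283,198), and the grip top at scene (138,170) and top (345,231). I also have the pointer end and marker tip in both views, and the stand is yawed.

```bash
python3 - <<'E'
from h import *
D={"griptop":((138.2,169.6),(344.9,230.6),.098),"eye":((211,194.3),(282.9,197.9),.063),"marker":((217.2,219.7),(281,156.3),.079),"pointer":((217.2,236.1),(283.6,138.7),.079),
"bodyfarTop":(None,None,0)}
for k,(s,t,z) in D.items():
    if s: print(k,toz("scene",s,z).round(4),toz("top",t,z).round(4),tri({"scene":s,"top":t}).round(4))
# stand top corners in zoom z1/z2 (z=.048)
for n,L,o,k in (("scene",[(32,113),(112,97),(143,160),(55,180)],(125,160),5),("top",[(273,488),(334,468),(358,550),(296,568)],(262,98),4)):
    P=np.array([toz(n,(x/k+o[0]-.4,y/k+o[1]-.4),.048) for x,y in L]);print(n,P.mean(0).round(4),P[:,:2].round(3).tolist())
# gauge body edges in top: z2 mouth corners (67,332),(112,332); rear (78,58),(122,58) z=.076
P=[toz("top",(x/4+261.6,y/4+97.6),.076) for x,y in((89.5,332),(100,60))];print("gauge axis",np.degrees(np.arctan2(*(P[1]-P[0])[[1,0]])),P)
E
```

```text
griptop [ 0.4586 -0.2281  0.098 ] [ 0.4544 -0.2261  0.098 ] [ 0.4546 -0.2278  0.0954]
eye [ 0.5612 -0.0255  0.063 ] [ 0.5602 -0.0263  0.063 ] [ 0.5603 -0.0259  0.0624]
marker [ 0.6977 -0.0197  0.079 ] [ 0.6983 -0.0164  0.079 ] [ 0.6981 -0.0181  0.079 ]
pointer [ 0.7603 -0.0253  0.079 ] [ 0.7594 -0.0243  0.079 ] [ 0.7596 -0.0248  0.0783]
scene [ 0.4756 -0.2236  0.048 ] [[0.446, -0.257], [0.434, -0.211], [0.504, -0.189], [0.518, -0.238]]
top [ 0.4684 -0.223   0.048 ] [[0.493, -0.187], [0.511, -0.239], [0.443, -0.259], [0.426, -0.207]]
gauge axis -1.4002032327811167 [array([ 0.61654314, -0.02781705,  0.076     ]), array([ 0.85294676, -0.03359547,  0.076     ])]
```

```bash
python3 -m creep '[[0.08,-0.23,0,-0.16,0],[0.08,-0.23,0,-0.16,0],[0.08,-0.23,0,-0.16,0],[0.08,-0.23,0,-0.16,0],[0.08,-0.23,0,-0.16,0],[0.08,-0.23,0,-0.16,0],[0.08,-0.23,0,-0.16,0],[0.08,-0.23,0,-0.16,0],[0.08,-0.23,0,-0.16,0],[0.08,-0.23,0,-0.16,0]]'
```

```text
t: 2.45
tool_pos: [0.3926, -0.0351, 0.3031]
eef_rot: [[0.031, 1.0, 0.002], [1.0, -0.031, 0.0], [0.0, 0.002, -1.0]]
contact_force: [1.2, 1.9, 0.4]
opening: 0.0469
finger_force: 0.0
```

```bash
python3 -m creep '[[0.06,-0.19,-0.06,0.01,0],[0.06,-0.19,-0.06,0,0],[0.06,-0.19,-0.06,0,0],[0.05,-0.13,-0.06,0,0],[0.024,-0.068,-0.01,0,0],[0,0,0,0,0],[0,0,0,0,0],[0,0,0,0,0],[0,0,0,0,0],[0,0,0,0,0]]'
python3 - <<'E'
from h import *
a=snap("scene","s1.png");b=snap("top","t1.png");s=get_state();print(s["tool_pos"],s["eef_rot"].round(3).tolist())
g=s["tool_pos"]+s["eef_rot"]@[0,0,.078];print(g,proj("scene",g),proj("scene",g+s["eef_rot"]@[0,0,.019]))
r=lambda im,x,y,w,h,k:cv2.resize(im[y:y+h,x:x+w],None,fx=k,fy=k,interpolation=cv2.INTER_CUBIC)
cv2.imwrite("pics/z3.png",r(a,95,110,100,100,6)[:,:,::-1])
E
```

```text
t: 3.7
tool_pos: [0.4557, -0.2246, 0.2405]
eef_rot: [[0.018, 1.0, 0.001], [1.0, -0.018, -0.0], [-0.0, 0.001, -1.0]]
contact_force: [-0.2, -0.3, 0.1]
opening: 0.047
finger_force: 0.0
[ 0.45571155 -0.22482833  0.24036433] [[0.018, 1.0, 0.0], [1.0, -0.018, -0.0], [-0.0, 0.0, -1.0]]
[ 0.45573747 -0.22483893  0.16236433] [[136.33748161 149.63022369]] [[137.27295642 155.48464896]]
```

View pics/z3.png

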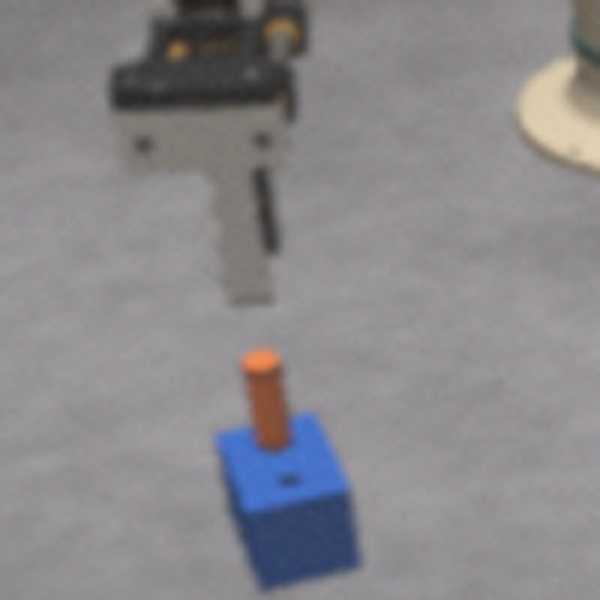

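The fingers straddle the pin. In the zoomed picture the near finger tip is at (250,300) and the grip top at (262,358), so they are aligned to about 2 mm. I'll lower and close.

```bash
python3 -m creep '[[0,-0.009,-0.1,0,0],[0,0,-0.1,0,0],[0,0,-0.1,0,0],[0,0,-0.05,0,0],[0,0,0,0,0],[0,0,0,0,-1],[0,0,0,0,-1],[0,0,0,0,-1],[0,0,0,0,-1],[0,0,0,0,-1]]'
```

```text
t: 5.05
tool_pos: [0.4559, -0.2275, 0.1532]
eef_rot: [[0.019, 1.0, 0.001], [1.0, -0.019, -0.001], [-0.001, 0.001, -1.0]]
contact_force: [-0.6, -0.4, 4.3]
opening: 0.0178
finger_force: 30.0
```

```bash
python3 -m creep '[[0,0,0.05,0,-1],[0,0,0.09,0,-1],[0,0,0.09,0,-1],[0,0,0.09,0,-1],[0.08,0.16,0,0,-1],[0.1,0.19,0,0,-1],[0.1,0.19,0,0,-1],[0.08,0.16,0,0,-1],[0.058,0.105,0,0,-1],[0,0,0,0,-1]]'
python3 - <<'E'
from h import *
a=snap("scene","s2.png");b=snap("top","t2.png");s=get_state();R=s["eef_rot"];print(s["tool_pos"],R.round(3).tolist(),s["opening"])
g=s["tool_pos"]+R@[0,0,.078]
for d in (0,.027,.067): print(d,proj("scene",g+R@[0,0,d]))
r=lambda im,x,y,w,h,k:cv2.resize(im[y:y+h,x:x+w],None,fx=k,fy=k,interpolation=cv2.INTER_CUBIC)
cv2.imwrite("pics/z4.png",r(a,170,130,80,100,6)[:,:,::-1])
E
```

```text
t: 6.3
tool_pos: [0.5608, -0.0244, 0.233]
eef_rot: [[0.016, 1.0, 0.0], [1.0, -0.016, 0.0], [0.0, 0.0, -1.0]]
contact_force: [0.3, -0.0, -1.4]
opening: 0.0174
finger_force: 30.0
[ 0.55981993 -0.02622905  0.2327703 ] [[0.018, 1.0, -0.001], [1.0, -0.018, -0.001], [-0.001, -0.001, -1.0]] 0.01749541030169082
0 [[209.49282278 166.32277566]]
0.027 [[209.85152785 174.74149776]]
0.067 [[210.36275367 186.7954282 ]]
```

View pics/z4.png

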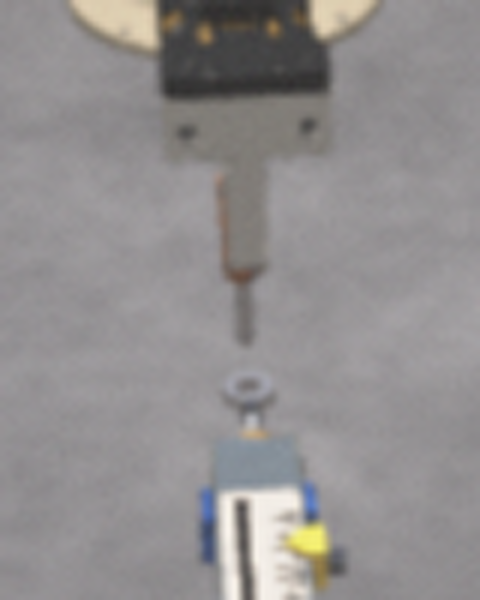

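```bash
python3 - <<'E'
from h import *
g=np.array([.5598,-.0262,0])
print(proj("scene",[g+[0,0,.065],g+[0,0,.057],g+[0,0,.088]]),proj("top",[g+[0,0,.063]]))
im=cv2.imread("pics/s2.png")[185:205,200:223].astype(float).mean(2).astype(int)
print(im)
print(toz("scene",(210.9,193.8),.065),toz("scene",(210.9,194.4),.063))
E
```

```text
[[210.69425644 193.46176912]
 [210.79298481 195.76383974]
 [210.40545913 186.74137875]] [[282.87675382 198.01864752]]
[[155 156 158 157 159 156 156 155 147 126 111 111 129 150 153 154 152 152
  152 149 149 148 149]
 [152 153 153 153 157 158 159 158 151 130 112 111 138 152 153 151 152 151
  152 150 149 151 151]
 [150 149 152 154 156 154 158 158 156 146 129 127 146 153 153 151 151 152
  149 151 150 154 151]
 [152 152 150 152 152 155 156 154 156 155 152 150 154 153 155 152 152 152
  151 152 151 154 152]
 [152 152 152 151 153 154 154 153 155 156 152 153 154 153 155 154 154 151
  153 153 153 154 154]
 [154 153 154 153 154 153 153 153 152 152 149 152 153 154 151 155 154 153
  153 154 154 153 151]
 [155 153 151 151 153 150 150 149 151 155 154 157 158 156 153 150 152 150
  153 150 150 149 150]
 [153 153 153 150 150 149 148 149 157 161 160 159 160 163 162 154 152 148
  148 149 147 146 147]
 [152 150 149 151 150 148 150 155 164 151 134 126 133 153 167 159 153 152
  149 149 147 146 146]
 [152 151 150 152 152 150 150 154 164 139 120 116 123 148 164 154 154 153
  152 151 148 147 147]
 [149 153 15
[... 334 characters left out ...]
17 138 148 151 150
  149 147 148 148 147]
 [155 155 155 156 158 158 156 154 155 144 128 163 163 128 143 152 148 150
  148 149 148 144 143]
 [153 155 152 156 153 154 154 155 155 149 142 178 176 137 148 155 154 155
  155 152 152 149 148]
 [150 151 152 151 152 150 150 153 152 156 160 177 171 146 148 152 153 156
  154 153 152 154 151]
 [156 153 153 150 149 150 147 149 153 154 160 165 162 153 144 145 146 146
  146 149 157 160 160]
 [153 154 153 151 148 145 144 147 149 148 154 153 154 150 145 142 143 141
  144 148 158 162 162]
 [156 156 154 155 152 147 144 145 145 145 147 145 144 145 143 142 147 143
  145 150 156 160 160]]
[ 0.5615428  -0.02575088  0.065     ] [ 0.56164411 -0.02582816  0.063     ]
```

The pin tip is at about (210,187), directly above the eye hole at (211,194), with a residual of about 1 mm. I'll insert partway and check the force.

```bash
python3 -m creep '[[0.004,0.002,-0.02,0,-1],[0,0,-0.02,0,-1],[0,0,-0.02,0,-1],[0,0,-0.02,0,-1],[0,0,-0.02,0,-1],[0,0,-0.02,0,-1],[0,0,-0.02,0,-1],[0,0,0,0,-1],[0,0,0,0,-1],[0,0,0,0,-1]]'
```

```text
t: 7.65
tool_pos: [0.5613, -0.0255, 0.1979]
eef_rot: [[0.019, 1.0, 0.001], [1.0, -0.019, -0.0], [-0.0, 0.001, -1.0]]
contact_force: [-0.6, 1.1, -1.1]
opening: 0.0177
finger_force: 30.0
```

```bash
python3 -m creep '[[0,0,-0.02,0,-1],[0,0,-0.02,0,-1],[0,0,-0.02,0,-1],[0,0,-0.02,0,-1],[0,0,-0.02,0,-1],[0,0,0,0,-1],[0,0,0,0,-1],[0,0,0,0,-1],[0,0,0,0,-1],[0,0,0,0,-1]]'
python3 - <<'E'
from h import *
a=snap("scene","s3.png");b=snap("top","t3.png");s=get_state();print(s["tool_pos"])
r=lambda im,x,y,w,h,k:cv2.resize(im[y:y+h,x:x+w],None,fx=k,fy=k,interpolation=cv2.INTER_CUBIC)
cv2.imwrite("pics/z5.png",r(a,180,150,70,100,6)[:,:,::-1])
E
```

```text
t: 8.9
tool_pos: [0.5613, -0.0256, 0.1728]
eef_rot: [[0.019, 1.0, 0.0], [1.0, -0.019, -0.0], [-0.0, 0.0, -1.0]]
contact_force: [0.7, 0.5, -1.4]
opening: 0.0176
finger_force: 30.0
[ 0.56122458 -0.0255503   0.17277071]
```

View pics/z5.png

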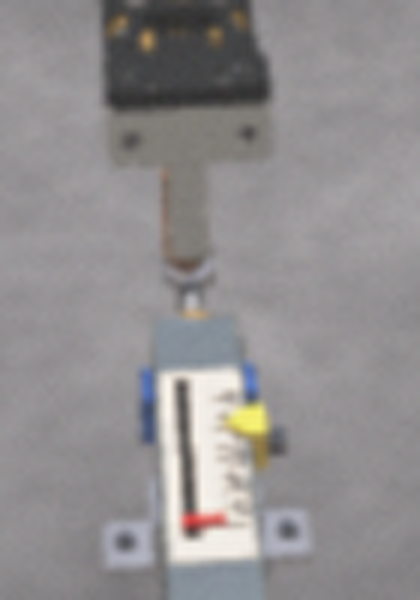

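The pin is through the eye: the grip shoulder sits just above the ring at zoom (187,270), with no force. The pointer is at zoom (205,520) and the marker tip at (228,420). I'll pull most of the way and then measure.

```bash
python3 -m creep '[[-0.03,0.001,0,0,-1],[-0.03,0.001,0,0,-1],[-0.03,0.001,0,0,-1],[-0.03,0.001,0,0,-1],[-0.03,0.001,0,0,-1],[-0.03,0,0,0,-1],[-0.03,0,0,0,-1],[-0.01,0,0,0,-1],[0,0,0,0,-1],[0,0,0,0,-1]]'
python3 - <<'E'
from h import *
a=snap("scene","s4.png");b=snap("top","t4.png");s=get_state();print(s["tool_pos"],s["contact_force"])
r=lambda im,x,y,w,h,k:cv2.resize(im[y:y+h,x:x+w],None,fx=k,fy=k,interpolation=cv2.INTER_CUBIC)
A=r(a,195,170,45,75,8);B=r(b,265,115,30,75,8);cv2.imwrite("pics/z6.png",np.hstack([A,B])[:,:,::-1])
E
```

```text
t: 10.25
tool_pos: [0.5082, -0.0238, 0.1733]
eef_rot: [[0.02, 1.0, 0.006], [1.0, -0.02, 0.001], [0.001, 0.006, -1.0]]
contact_force: [7.1, 3.2, -3.4]
opening: 0.0173
finger_force: 30.0
[ 0.50828387 -0.02376792  0.17332408] [ 7.53637818  3.62566282 -2.59087781]
```

View pics/z6.png

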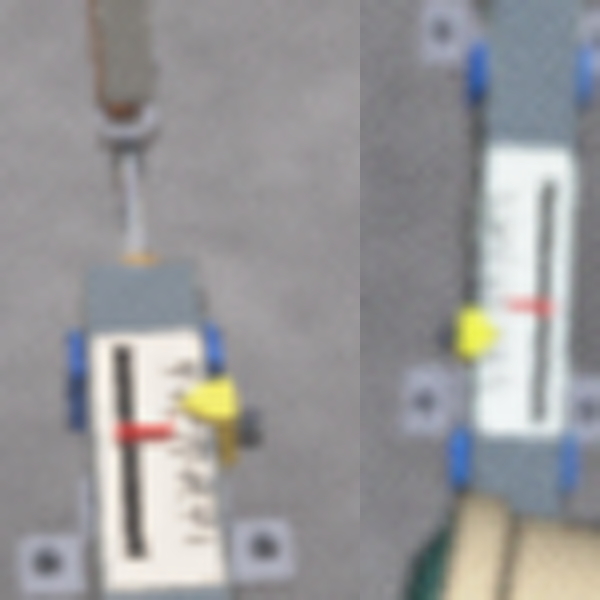

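The pointer is approaching the marker. In the scene crop the pointer is at (145,433) and the marker tip at (183,402); in the top crop they are at (528,306) and (495,333). Next I'll measure the gap along the gauge axis with color centroids.

```bash
cat >> h.py <<'E'
# gauge axis from slot ends etc.: yaw -1.4..-1.6 deg
def cen(im,lo,hi,x,y,w,h):
    f=im[y:y+h,x:x+w].astype(float); R,G,B=f[...,0],f[...,1],f[...,2]
    W=np.clip((R-np.maximum(G,B)) if lo=="r" else np.minimum(R,G)-B,0,None); W[W<W.max()*.3]=0
    yy,xx=np.mgrid[y:y+h,x:x+w]; return (xx*W).sum()/W.sum(),(yy*W).sum()/W.sum(),W
def gap(a,b,yaw=-1.45):
    u=np.array([np.cos(np.radians(yaw)),np.sin(np.radians(yaw)),0])
    for n,im,box in (("scene",a,(206,195,22,50)),("top",b,(272,125,22,45))):
        ry=cen(im,"r",0,*box);yl=cen(im,"y",0,*box)
        p=toz(n,ry[:2],.079);q=toz(n,yl[:2],.079)
        print(n,np.round(ry[:2],2),np.round(yl[:2],2),p.round(4),q.round(4),"gap mm",round(1e3*(p-q)@u,2))
E
python3 - <<'E'
from h import *
for i in (0,4):
    gap(cv2.imread(f"pics/s{i}.png")[:,:,::-1],cv2.imread(f"pics/t{i}.png")[:,:,::-1])
# axis yaw from the slot ends and body edges, in scene z6 crop
a=[toz("scene",(x/8+194.5,y/8+169.5),.077) for x,y in((123,350),(136,553))]
b=[toz("top",((x-360)/8+264.5,y/8+114.5),.077) for x,y in((548,185),(540,418))]
for p,q in(a,b[::-1]): print(np.degrees(np.arctan2(*(q-p)[[1,0]])))
# marker tip and pointer end by hand
u=np.array([1,-.025,0])
for n,P,Q,ox,oy in(("scene",(172,432),(183,402),194.5,169.5),("top",(146,304),(135,333),264.5,114.5)):
    p,q=[toz(n,(x/8+ox,y/8+oy),.079) for x,y in(P,Q)];print(n,(p-q)@u*1e3)
E
```

```text
scene [213.27 236.15] [221.26 220.16] [ 0.7592 -0.0346  0.079 ] [ 0.701  -0.0097  0.079 ] gap mm 58.83
top [286.8  138.81] [278.76 156.1 ] [ 0.7594 -0.0351  0.079 ] [ 0.6987 -0.0089  0.079 ] gap mm 61.3
scene [212.32 223.48] [221.27 220.16] [ 0.7111 -0.0331  0.079 ] [ 0.701  -0.0097  0.079 ] gap mm 10.75
top [286.3  152.77] [278.74 156.15] [ 0.711 -0.034  0.079] [ 0.6985 -0.0088  0.079 ] gap mm 13.06
-1.9866193934742296
-1.2056716261066447
scene 14.545331208949387
top 12.71528288307189
```

```bash
python3 -m creep '[[-0.015,0.003,0,0,-1],[-0.015,0.002,0,0,-1],[-0.015,0,0,0,-1],[-0.005,0,0,0,-1],[0,0,0,0,-1],[0,0,0,0,-1],[0,0,0,0,-1],[0,0,0,0,-1],[0,0,0,0,-1],[0,0,0,0,-1]]'
python3 - <<'E'
from h import *
a=snap("scene","s5.png");b=snap("top","t5.png");s=get_state();print(s["tool_pos"],s["contact_force"]); gap(a,b)
r=lambda im,x,y,w,h,k:cv2.resize(im[y:y+h,x:x+w],None,fx=k,fy=k,interpolation=cv2.INTER_CUBIC)
A=r(a,205,205,25,40,15);B=r(b,270,135,25,40,15);cv2.imwrite("pics/z7.png",np.hstack([A,B])[:,:,::-1])
E
```

```text
t: 11.6
tool_pos: [0.4967, -0.0231, 0.1735]
eef_rot: [[0.02, 1.0, 0.009], [1.0, -0.02, -0.0], [0.0, 0.009, -1.0]]
contact_force: [8.6, 1.5, -3.5]
opening: 0.0172
finger_force: 30.0
[ 0.49672837 -0.02304672  0.17352922] [ 8.79128362  2.45413878 -3.41521998]
scene [212.28 220.79] [221.26 220.16] [ 0.7005 -0.0324  0.079 ] [ 0.701  -0.0097  0.079 ] gap mm 0.06
top [286.32 156.21] [278.75 156.15] [ 0.6991 -0.0342  0.079 ] [ 0.6986 -0.0088  0.079 ] gap mm 1.22
```

View pics/z7.png

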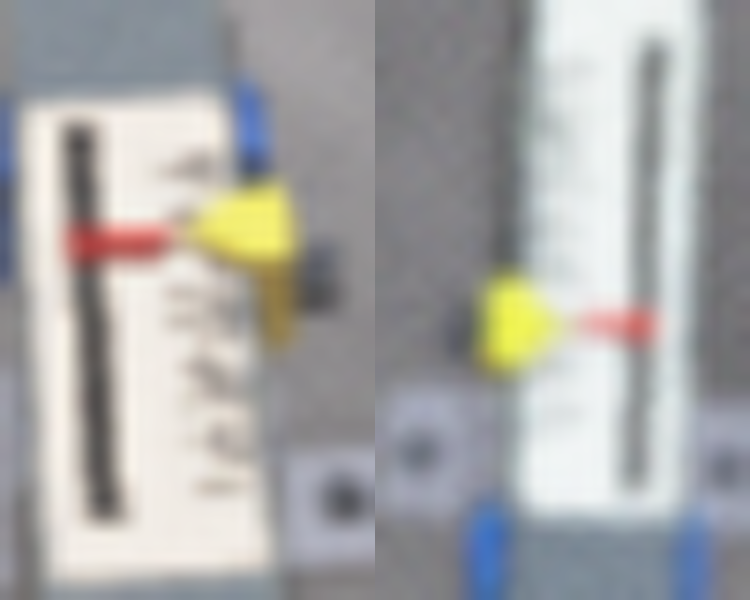

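The pointer is about 1 mm short of the marker tip. In the scene crop the bar is at row 240 against tip row 233; in the top crop it is 323 against 325. I'll make a final nudge of about 1.2 mm and settle.

```bash
python3 -m creep '[[-0.005,0.002,0,0,-1],[0,0,0,0,-1],[0,0,0,0,-1],[0,0,0,0,-1],[0,0,0,0,-1],[0,0,0,0,-1],[0,0,0,0,-1],[0,0,0,0,-1],[0,0,0,0,-1],[0,0,0,0,-1]]'
python3 - <<'E'
from h import *
for i in (6,7,8):
    a=snap("scene",f"s{i}.png");b=snap("top",f"t{i}.png");s=get_state();print(s["t"],s["tool_pos"],s["contact_force"],s["opening"]); gap(a,b)
r=lambda im,x,y,w,h,k:cv2.resize(im[y:y+h,x:x+w],None,fx=k,fy=k,interpolation=cv2.INTER_CUBIC)
A=r(a,195,160,40,60,10);B=r(b,270,135,25,40,15);cv2.imwrite("pics/z8.png",np.hstack([A,B])[:,:,::-1])
E
```

```text
t: 12.95
tool_pos: [0.4957, -0.0229, 0.1736]
eef_rot: [[0.019, 1.0, 0.009], [1.0, -0.019, -0.001], [-0.001, 0.009, -1.0]]
contact_force: [8.8, 0.9, -4.8]
opening: 0.0175
finger_force: 30.0
13.05 [ 0.49570547 -0.02284507  0.17363799] [10.17401582  0.95075889 -4.15823778] 0.017306733437984397
scene [212.19 220.46] [221.25 220.12] [ 0.6991 -0.0325  0.079 ] [ 0.7008 -0.0097  0.079 ] gap mm -1.09
top [286.1  156.39] [278.77 156.1 ] [ 0.6985 -0.0335  0.079 ] [ 0.6987 -0.0089  0.079 ] gap mm 0.41
13.15 [ 0.49572209 -0.02286639  0.1736377 ] [ 8.56943332  1.11201466 -3.90957188] 0.01782280456807675
scene [212.16 220.43] [221.26 220.15] [ 0.699  -0.0326  0.079 ] [ 0.7009 -0.0097  0.079 ] gap mm -1.4
top [286.09 156.39] [278.74 156.15] [ 0.6985 -0.0334  0.079 ] [ 0.6986 -0.0088  0.079 ] gap mm 0.55
13.25 [ 0.49570741 -0.0228449   0.17363357] [ 9.47345612  0.55225027 -4.39725257] 0.01744555880829474
scene [212.19 220.46] [221.25 220.15] [ 0.6991 -0.0325  0.079 ] [ 0.7009 -0.0097  0.079 ] gap mm -1.23
top [286.08 156.4 ] [278.74 156.15] [ 0.6985 -0.0334  0.079 ] [ 0.6985 -0.0088  0.079 ] gap mm 0.56
```

View pics/z8.png

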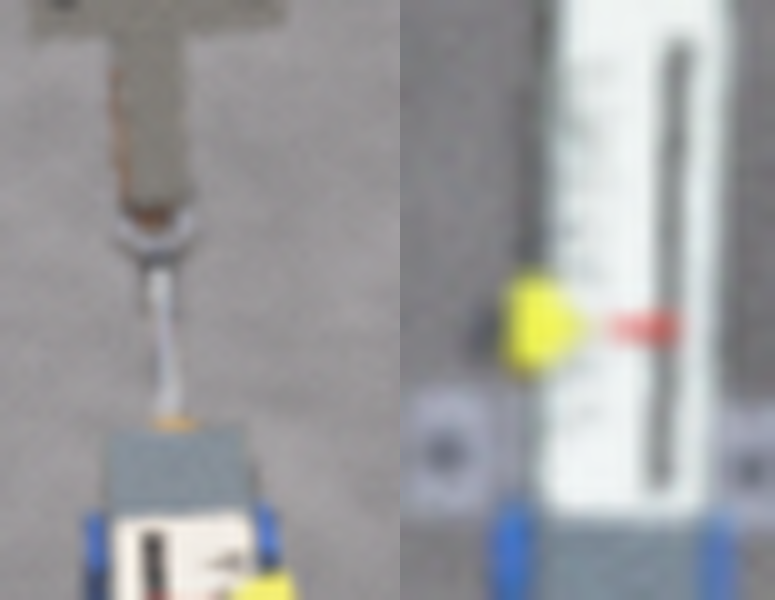

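The pin is in the eye with the shoulder just above the ring at (152,215). The pointer at (640,327) is level with the marker tip at (580,325), and it stayed steady over three readings with about 9 N of pull.

```bash
python3 -c "
from station import *
print(close_job())"
```

```text
the job is handed in; nothing more can be done
None
```

I handed the job in with the pin through the eye and still gripped, pulling at about 9 N. The pointer held steady, level with the set marker to within about 1 mm by my camera measurements; the hand-in returned no verdict.

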